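# Stack the replicate dishes on the dividing stage and hold its dial at the third click

## Robot

A 6-joint arm with a two-finger parallel gripper is mounted at the origin on a cart in front of the work surface, level with it; the furniture and walls round the work are solid. World frame = base frame: x ahead of the robot, y to its left, z up, the work surface at z = 0. Lengths are in m, angles in rad, forces in N, time in s.
With the tool pointing down it reaches from about 0.225 to 0.875 m from the base axis. Payload 3.4 kg.
Tool frame: the origin (TCP) lies at the very end of the fingers, on their centre line; the grasp point (between the pads) lies 19 mm behind it; z points along the fingers, y is the line along which they close (so a half turn about z gives the same grasp; the last joint's range is limited). The gripper opens to 85 mm and grips with 20 to 120 N. Pads are 22 mm wide; open, the fingers measure 114 mm over their backs; the gripper's body (76 mm by 85 mm) begins 54 mm behind the grasp point. The pads swing forward as they close: fully open they stand 13 mm farther back than shut.
Start: joints at [-0.121, 0.276, 1.505, -0, 1.361, -0.121], TCP at [0.575, -0, 0.231] pointing down, gripper open.
Joint ranges: [-2.89, 2.89], [-0.75, 2.08], [0.22, 2.7], [-1.18, 4.32], [0.11, 2.71], [-2.7, 2.7]. Speed limits (rad/s): [2.57, 2.57, 3.14, 3.14, 3.14, 3.14].

## Interface

Orientations are given as a unit quaternion [w, x, y, z].
In Python, from rig import manip gives the robot as it stands. The module is installed in compiled form; this text tells all that it offers.
- The arm moves only by the tool play_rows, never from a script. Its argument "motion" is a list of rows, each a list of 5 numbers: the shift along the tool's x, y, z in units of 40 mm (1.0 is 40 mm), then the turn about the tool's z in units of 10 degrees (1.0 is 10 degrees), then the finger opening in mm, from 0 to 85.4. A call has 1 to 5 rows; each row is the pose to reach, as a shift and turn from the pose commanded when the call began, along the tool's axes at that moment; what a row does not reach only later rows make up. A row lasts 1/8 s, in which the tool goes at most 62.5 mm and 10.7 degrees, less where a joint would pass 70% of its speed; a pose out of reach is approached as far as the arm can. A call with a gripper value outside its range is refused whole. The fingers move at their own pace and stop on an object; "newtons" is the grip in N (left out, the last holds). Time passes only in rows, so rows that repeat a pose let the fingers close. It gives the time, the measured TCP pose, the force, the opening and the grip force at its end, in the units of the state.
- manip.get_state(): the state, without advancing time (a new reading comes with each control period).
- manip.get_image(name): name is "scene" or "side" or "wrist"; returns a dict with "img" (384x512x3 uint8, red, green, blue), "range_z" (384x512 float32, m along the optical axis (not along the pixel's ray), 0 where there is no reading), "fx", "fy", "cx", "cy" (pixels), "R" (3x3) and "t" (3): a world point X has camera coordinates R X + t. Camera axes: x right, y down, z forward; pixel columns grow to the right and rows downward; lengths in m; the calibration is good to about 2 mm. A picture is of the moment at which its call begins.
- manip.sign_off(): hands the job in; it is judged then, once.
The state is a dict: "clock": time; "qpos": joint angles; "qd": joint speeds; "effort": joint torques, N m; "position": TCP position; "ee_rot": TCP orientation; "contact_force": force on the tool from outside, world axes, zero at the start; "moment": the same for the moment, N m; "width": finger opening in m; "gripper_force": force on a finger pad.
Only numpy, scipy, OpenCV 4.12 (cv2) and the standard library are available. Lean on these libraries where they do the work, as an engineer would, in place of code of your own. Each camera call takes 0.05 s, during which the arm holds its last target. There are 200 camera calls.

## Task

The replicate culture dishes are to be marked into sectors together: stack the two dishes from the bench squarely on the one that already sits on the stage's turntable, each foot nested inside the bead of the lid below. Then turn the dividing dial clockwise from its home stop, counting the clicks, to the third stop (not as far as the fourth), which brings the next sector of the pile to the marking slot. The dial springs back when let go, so finish while still gripping it, held still at the third stop, with the pile standing square and the bystanders left alone.

Things in the scene. Friction and masses are not known exactly. Their poses are not given: they have to be found in the camera images.
- stage: grey plate-sectoring stage fixed to the bench, 130 (x) x 240 (y) mm, top at z = 28 mm. Origin: centre of its underside; +x its back, +y the turntable's side; yaw within 0.3 rad of the world. Turntable axis at (0, +60) mm, dial axis at (0, -65) mm. Behind the dial (x over +40 mm) stands the spring plunger's housing, top at z = 54 mm
- guide_top (a point): top middle of the slotted steel marking guide that stands behind the turntable, 106 mm above the bench, 27 mm wide (y), 3 mm thick, its front face 40 mm from the turntable's axis, 9 mm behind the pile: over the turntable keep the fingers on the +y and -y sides of a dish
- table_nest (a point): centre of the top of the aluminium turntable (88 mm disc), 36 mm above the bench, where the lowest dish's foot rests inside a 2 mm high rim; z up. The table is geared 1:1 to the dial and turns with it
- dish_a: closed clear culture dish, amber medium, 62 mm across the lid, 45 g, standing in the turntable's nest. Origin: centre of its underside, z up. Foot 55 mm across with a 1.7 mm bevel; the 62 mm lid reaches from 4 to 15 mm up; its flat top carries a 2 mm high round bead (57 mm across inside) in which the next dish's foot sits with 1.4 mm play all round, so piled dishes stand 15 mm apart
- dish_b: second dish, identical to dish_a (36 to 63 g), loose on the bench; origin the same. The two loose dishes may go on in either order
- dish_c: third dish, identical to dish_a (36 to 63 g), loose on the bench; origin the same
- dial_knob (a joint): dividing dial at the stage's -y end, axis vertical. 0 rad = home end stop, positive = clockwise from above; it clicks every 20 degrees: stops at 0.349, 0.698, 1.047 (third), 1.396 rad, end at 1.95. White marks on the stage show the stops (home red, third longer). A return spring (0.11 to 0.13 N m) brings it home when let go; clicks add or take about 0.08 N m
- dial_grip (a point): middle of the dial's black bar grip, on the dial axis, 60 mm above the bench; its axes turn with the dial. The bar is 46 mm long (x, along the stage's x at home, white line towards the front), 16 mm thick (y), from 47.5 to 73.5 mm above the bench, on a round 43 mm hub. One grasp will do for all three clicks
- marker_pen: red pen lying on the bench in front of the stage, 145 mm long; leave it
- bench_timer: white bench timer, 66 x 66 x 20 mm, behind the stage; leave it
- beaker: glass beaker, 56 mm across, 69 mm high, behind the stage; leave it
Things that resemble listed ones, but are neither listed nor needed, are in the scene too. What is shaped like the dish_b but brown or green is not meant.

How it is judged:
By the outcome, as a careful person would: the job done as asked, in the order asked, and still so for the second after the job is handed in, while the arm keeps its last pose, push and grip.
It also fails if it takes over 72 s, if anything falls off the work surface, if the arm or the gripper's body presses on something with over 40 N, if the wrist force passes 120 N, or if a joint passes its speed limit or range.

## Working session

There is one attempt and no reset: what is moved stays moved. The work goes in short steps, Python scripts to look and compute and a tool call to move; the robot and the scene stay as the last step left them, time stands still between calls to the robot, and variables do not carry over. Pictures are saved under pics/ and viewed, at most 10 in all, crops included, and the job is handed in when it is done.

Besides the shell and the picture viewer there is one more tool, called after "Call:" by a JSON object that holds its "api" and its "payload", one argument or row to a line. play_rows: Moves the arm, as the interface text tells. Its arguments: {"type":"object","properties":{"motion":{"type":"array","items":{"type":"array","items":{"type":"number"}}},"newtons":{"type":"number"}},"required":["motion"]}

```bash
mkdir -p pics
python3 - <<'E'
from rig import manip
import cv2,numpy as np,pickle
d={}
for n in ["scene","side","wrist"]:
    d[n]=manip.get_image(n)
pickle.dump(d,open('v0.pkl','wb'))
s=manip.get_state();print({k:np.round(v,3) for k,v in s.items()})
for n in d: print(n,d[n]['fx'],d[n]['cx'],d[n]['cy'],np.round(-d[n]['R'].T@d[n]['t'],3),np.round(d[n]['R'][2],2))
a=np.hstack([d["scene"]["img"],d["side"]["img"]])
cv2.imwrite('pics/scene0.png',cv2.resize(d["scene"]["img"][:,:,::-1],(800,600)))
cv2.imwrite('pics/side0.png',cv2.resize(d["side"]["img"][:,:,::-1],(800,600)))
E
```

```text
{'clock': np.float64(0.15), 'qpos': array([-0.121,  0.276,  1.506,  0.   ,  1.361, -0.121]), 'qd': array([-0.001, -0.002, -0.004, -0.001, -0.   ,  0.001]), 'effort': array([ 1.0000e-03, -4.1714e+01, -2.4603e+01, -0.0000e+00,  8.0000e-03,
       -0.0000e+00]), 'position': array([0.575, 0.   , 0.231]), 'ee_rot': array([-0.001,  0.707,  0.707, -0.   ]), 'contact_force': array([ 0.224,  0.489, -1.566]), 'moment': array([ 0.057, -0.013,  0.037]), 'gripper_force': np.float64(0.0), 'width': np.float64(0.086)}
scene 387.60334540082306 257.2745042978871 195.1576986529748 [-0.037 -1.044  0.973] [ 0.44  0.63 -0.64]
side 357.9546922124342 259.5052547903818 185.2230824434901 [0.621 0.553 0.9  ] [-0.05 -0.67 -0.74]
wrist 291.75070760505275 256.56304820252274 197.18840785715204 [0.574 0.085 0.372] [-0.   -0.32 -0.95]
```

View pics/scene0.png

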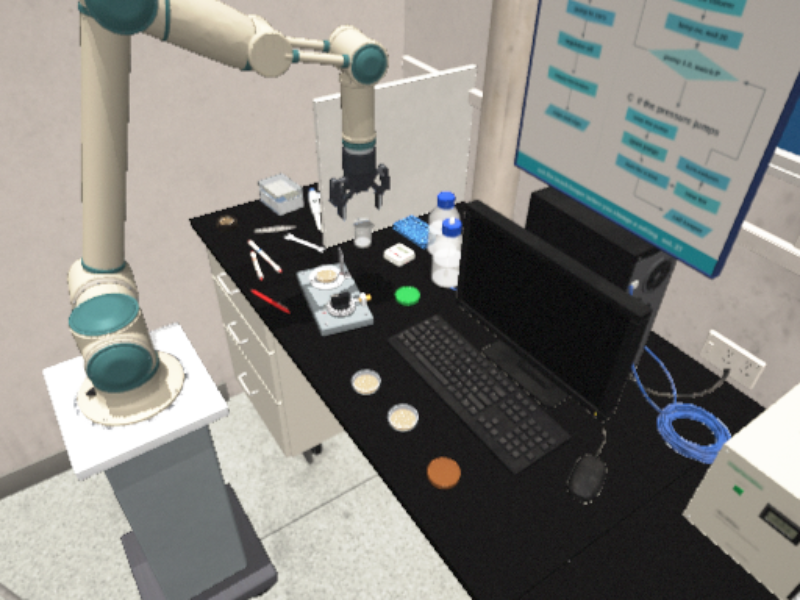

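View pics/side0.png

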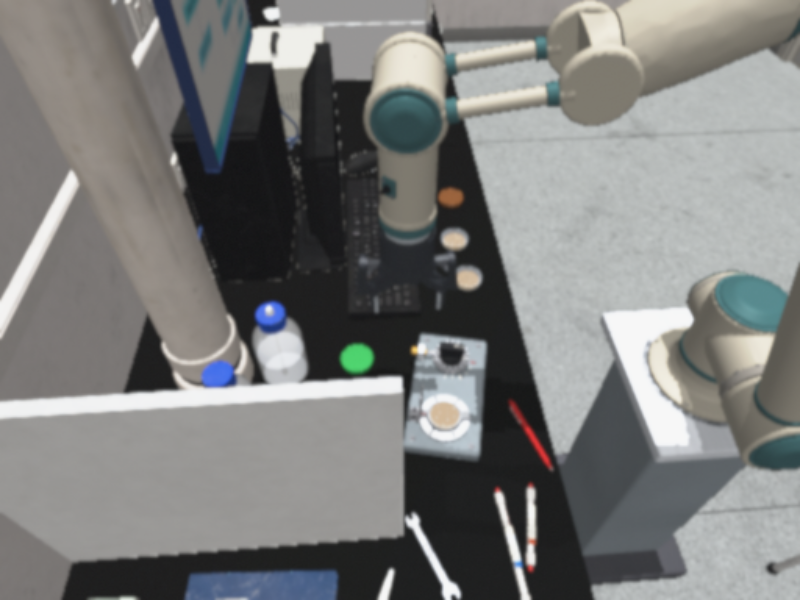

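Scene view: two pale-amber clear dishes stand on the bench at about (366,382) and (403,417). An orange-brown one is at (444,472), a green disc at (407,295) and a brown thing at (227,220). The stage is at (335,295), with dish_a at (326,275). The side view shows the same: loose dishes at (454,238) and (468,277), brown at (451,197), stage (448,395). The two amber dishes fit the description; I'll confirm this in an enlarged crop.

```bash
cat > h.py <<'E'
import numpy as np,cv2,pickle
def ray(d,u,v,z):
    C=-d['R'].T@d['t']; r=d['R'].T@np.array([(u-d['cx'])/d['fx'],(v-d['cy'])/d['fy'],1.])
    return C+r*(z-C[2])/r[2]
def proj(d,X):
    c=d['R']@np.asarray(X,float)+d['t']; return np.array([d['fx']*c[0]/c[2]+d['cx'],d['fy']*c[1]/c[2]+d['cy']])
def cloud(d):
    v,u=np.mgrid[:384,:512]; Z=d['range_z']
    P=np.stack([(u-d['cx'])/d['fx']*Z,(v-d['cy'])/d['fy']*Z,Z],-1)-d['t']
    W=P@d['R']; W[Z<=0]=np.nan; return W
def circ(p):  # least squares circle
    A=np.c_[2*p,np.ones(len(p))]; s=np.linalg.lstsq(A,(p**2).sum(1),rcond=None)[0]
    return s[:2],np.sqrt(s[2]+s[:2]@s[:2])
E
python3 - <<'E'
from h import *
d=pickle.load(open('v0.pkl','rb'))
for n,wins in [('scene',{'p':(234,245),'q':(258,267),'a':(208,176)}),('side',{'p':(299,177),'q':(290,152),'a':(286,265)})]:
    D=d[n];W=cloud(D);hsv=cv2.cvtColor(D['img'],cv2.COLOR_RGB2HSV)
    for k,(u,v) in wins.items():
        w=W[v-14:v+15,u-14:u+15].reshape(-1,3)
        print(n,k,hsv[v,u],W[v,u].round(3),'white ray z=.015',ray(D,u,v,.012).round(3), 'z pct',np.nanpercentile(w[:,2],[10,50,90,98]).round(3))
        m=(hsv[v-14:v+15,u-14:u+15,2]>90).astype(np.uint8)
        c=max(cv2.findContours(m,0,1)[0],key=cv2.contourArea)
        (x,y),ax,an=cv2.fitEllipse(c); print('   ell',round(x+u-14,1),round(y+v-14,1),np.round(ax,1),ray(D,x+u-14,y+v-14,.012).round(3))
    # stage
    m=(W[...,2]>.023)&(W[...,2]<.033)&(W[...,0]>.25)&(W[...,0]<.7)&(abs(W[...,1])<.35)
    nl,lab,st,ce=cv2.connectedComponentsWithStats(m.astype(np.uint8))
    i=1+st[1:,4].argmax(); p=W[lab==i][:,:2].astype(np.float32); print(n,'stage',cv2.minAreaRect(p),len(p))
a=cv2.resize(d['scene']['img'][150:310,160:330],None,fx=3.5,fy=3.5,interpolation=2)
cv2.imwrite('pics/crop1.png',a[:,:,::-1])
E
```

```text
scene p [ 21  68 237] [ 0.415 -0.275  0.015] white ray z=.015 [ 0.417 -0.272  0.012] z pct [-0.003  0.     0.015  0.017]
   ell 233.8 244.1 [15.9 18. ] [ 0.418 -0.268  0.012]
scene q [ 21  64 238] [ 0.43  -0.395  0.013] white ray z=.015 [ 0.431 -0.394  0.012] z pct [-0.003  0.001  0.015  0.017]
   ell 257.4 266.6 [17.3 19.4] [ 0.43  -0.392  0.012]
scene a [ 21  57 239] [0.502 0.061 0.056] white ray z=.015 [0.528 0.114 0.012] z pct [-0.002  0.028  0.052  0.075]
   ell 208.8 178.5 [23.8 33.2] [0.523 0.097 0.012]
scene stage ((0.4984228014945984, 0.014865033328533173), (0.2418152242898941, 0.13037028908729553), 77.33535766601562) 766
side p [ 17  61 208] [ 0.422 -0.267  0.013] white ray z=.015 [ 0.421 -0.268  0.012] z pct [-0.003  0.     0.324  0.346]
   ell 299.4 177.4 [15.7 16.8] [ 0.42  -0.266  0.012]
side q [ 17  59 211] [ 0.435 -0.394  0.012] white ray z=.015 [ 0.435 -0.394  0.012] z pct [-0.003  0.     0.347  0.423]
   ell 288.3 155.1 [15.5 25. ] [ 0.443 -0.378  0.012]
side a [ 16  62 211] [0.512 0.083 0.05 ] white ray z=.015 [0.507 0.062 0.012] z pct [0.027 0.038 0.052 0.053]
   ell 286.0 265.0 [33.1 33.1] [0.507 0.062 0.012]
side stage ((0.5034749507904053, 0.02029542624950409), (0.24092593789100647, 0.12934254109859467), 77.18962097167969) 2123
```

View pics/crop1.png

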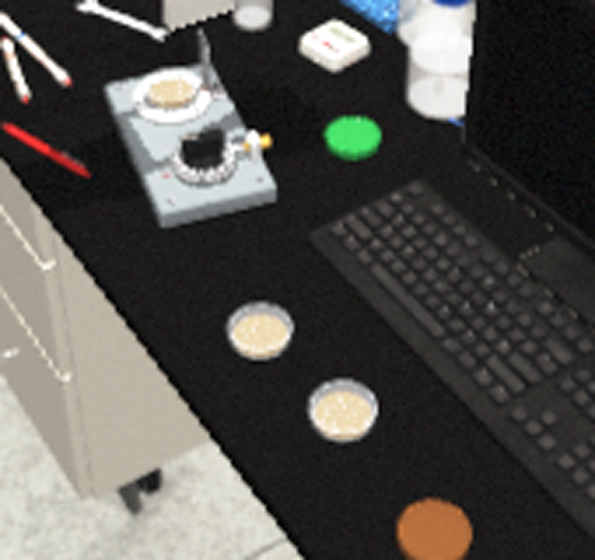

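The crop shows two identical clear dishes with amber medium at (260,331) and (343,410). These are dish_b and dish_c. The orange-brown (434,530) and green (353,137) ones are not meant. Heights are about 15 mm, as they should be. The stage yaw is about -12.7°. Next I go over the nearer dish with the fingers set along the stage's y.

Call:
{"api": "play_rows", "payload": {
  "motion": [
    [-1.3,-0.77,0.3,-1,85],
    [-2.7,-1.55,0.8,-2,85],
    [-4.0,-2.3,1.2,-3,85],
    [-5.4,-3.1,1.6,-4,85],
    [-6.72,-3.87,2.0,-5,85]
  ],
  "newtons": 40
}}

```text
clock: 0.78
position: [0.434, -0.2457, 0.1582]
ee_rot: [0.0, 0.353, 0.936, 0.0]
contact_force: [0.0, -0.6, 0.2]
width: 0.0847
gripper_force: 0.0
```

Call:
{"api": "play_rows", "payload": {
  "motion": [
    [0,0,0,-0.9,85],
    [0,0,0,-1.8,85],
    [0,0,0,-2.72,85],
    [0,0,0,-2.72,85],
    [0,0,0,-2.72,85]
  ]
}}

```text
clock: 1.4
position: [0.435, -0.2443, 0.1586]
ee_rot: [-0.0, 0.127, 0.992, 0.0]
contact_force: [-0.4, 0.3, 0.2]
width: 0.0848
gripper_force: 0.0
```

```bash
cat >> h.py <<'E'
from scipy.spatial.transform import Rotation as Ro
def Rt(s): q=s['ee_rot']; return Ro.from_quat([q[1],q[2],q[3],q[0]]).as_matrix()
def delta(s,X):  # world target -> tool units
    return (Rt(s).T@(np.asarray(X)-s['position'])/.04).round(3)
def yaw(s): y=Rt(s)[:,1]; return np.degrees(np.arctan2(y[1],y[0]))
E
python3 - <<'E'
from h import *
from rig import manip
s=manip.get_state();D=manip.get_image('wrist')
print(s['clock'],s['position'].round(4),yaw(s),s['contact_force'].round(1),s['qpos'].round(2))
pickle.dump((s,D),open('v1.pkl','wb'))
cv2.imwrite('pics/w1.png',cv2.resize(D['img'][:,:,::-1],(768,576)))
E
```

```text
1.4 [ 0.435  -0.2443  0.1586] 75.43767349750141 [-0.4  0.3  0.2] [-0.65  0.22  1.78  0.    1.15 -1.97]
```

View pics/w1.png

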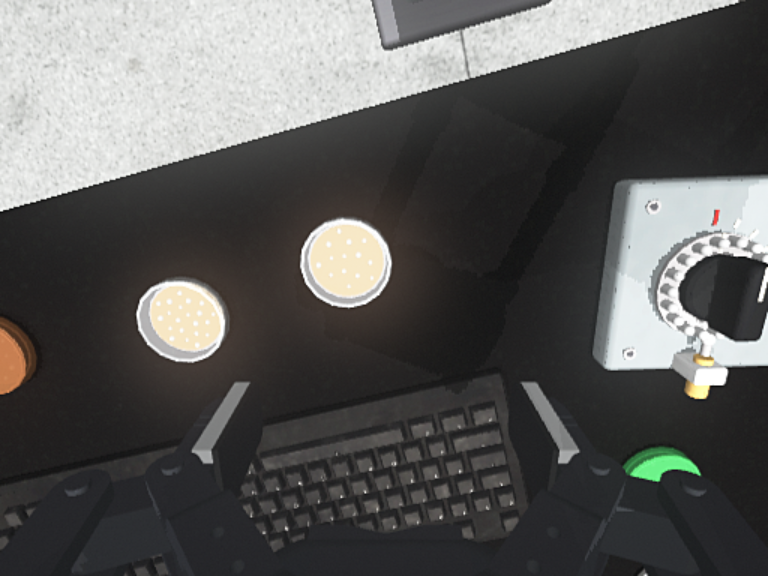

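The wrist view shows the nearer amber dish at (346,263) and the other at (183,320). The brown one is at the left edge, the dial is at right around (735,290), and the finger pads are at (222,420) and (548,420). Now I measure both dishes here.

```bash
cat >> h.py <<'E'
def dish(D,u,v,z,w=45,thr=110):
    """lid rim: outer contour of bright blob near pixel -> rays to z (lid top) -> circle"""
    u,v=int(u),int(v); y0,x0=max(v-w,0),max(u-w,0)
    im=D['img'][y0:v+w,x0:u+w].max(2); m=(im>thr).astype(np.uint8)
    cs=cv2.findContours(m,0,1)[0]
    c=max(cs,key=cv2.contourArea); c=cv2.convexHull(c)[:,0,:]+[x0,y0]
    p=np.array([ray(D,a,b,z)[:2] for a,b in c]); 
    for _ in range(3):
        o,r=circ(p); e=abs(np.hypot(*(p-o).T)-r); p=p[e<max(.002,2*np.median(e))]
    return o,r,len(p)
E
python3 - <<'E'
from h import *
s,D=pickle.load(open('v1.pkl','rb'))
for u,v in [(231,175),(122,214)]:
  for z in (.004,.015,.017): print((u,v),z,dish(D,u,v,z,w=40))
W=cloud(D); print(W[175,231],W[214,122])
print(delta(s,[.418,-.269,.15]), proj(D,s['position']))
# finger tips
for px in [(148,300),(365,300),(162,257),(350,257)]: print(px,(Rt(s).T@(W[px[1],px[0]]-s['position'])).round(4))
E
```

```text
(231, 175) 0.004 (array([ 0.42170459, -0.26840854]), np.float64(0.03194982743345588), 31)
(231, 175) 0.015 (array([ 0.41916535, -0.26669152]), np.float64(0.030762395434013934), 31)
(231, 175) 0.017 (array([ 0.41870367, -0.26637934]), np.float64(0.030546498706839533), 31)
(122, 214) 0.004 (array([ 0.43314096, -0.39640217]), np.float64(0.03267061329659267), 25)
(122, 214) 0.015 (array([ 0.43017668, -0.3899282 ]), np.float64(0.031456392914626576), 25)
(122, 214) 0.017 (array([ 0.42963772, -0.38875111]), np.float64(0.03123562557245477), 25)
[ 0.41877914 -0.26578404  0.0140704 ] [ 0.43056651 -0.38929574  0.01370486]
[ 0.256 -0.704  0.215] [255.02270391 258.99562637]
(148, 300) [ 0.0094 -0.0417 -0.0462]
(365, 300) [ 0.0086  0.0437 -0.0454]
(162, 257) [ 0.0118 -0.0447 -0.0178]
(350, 257) [ 0.0113  0.0461 -0.0172]
```

Call:
{"api": "play_rows", "payload": {
  "motion": [
    [0.25,-0.64,0.8,-0.18,85],
    [0.25,-0.64,1.8,-0.18,85],
    [0.25,-0.64,2.6,-0.18,85],
    [0.25,-0.64,2.9,-0.18,85],
    [0.25,-0.64,3.2,-0.18,85]
  ]
}}

```text
clock: 2.08
position: [0.4196, -0.2671, 0.0307]
ee_rot: [0.001, 0.11, 0.994, -0.0]
contact_force: [0.6, -0.3, 0.1]
width: 0.0849
gripper_force: 0.0
```

Run:
```python
from h import *
from rig import manip
s=manip.get_state();D=manip.get_image('wrist')
print(s['clock'],s['position'].round(4),yaw(s),s['contact_force'].round(1))
u,v=proj(D,[.419,-.2665,.015]);print(u,v)
o,r,n=dish(D,u,v,.016,w=75);print(o,r,n)
print(delta(s,[*o,-.003]))
```

```text
2.075 [ 0.4196 -0.2671  0.0307] 77.3374864507916 [ 0.6 -0.3  0.1]
255.88107744648934 244.1402733858024
[ 0.41838825 -0.26671104] 0.030697772211096215 43
[0.033 0.004 0.843]
```

Call:
{"api": "play_rows", "payload": {
  "motion": [
    [0.03,0,0.3,0,85],
    [0.03,0,0.6,0,85],
    [0.03,0,0.75,0,85],
    [0.03,0,0.84,0,85],
    [0.03,0,0.84,0,70]
  ],
  "newtons": 25
}}

```text
clock: 2.75
position: [0.4178, -0.2664, -0.0031]
ee_rot: [-0.0, 0.11, 0.994, 0.0]
contact_force: [-0.7, -0.2, -0.2]
width: 0.0708
gripper_force: 0.0
```

Call:
{"api": "play_rows", "payload": {
  "motion": [
    [0,0,0,0,62],
    [0,0,0,0,56],
    [0,0,0,0,50],
    [0,0,0,0,50],
    [0,0,0,0,50]
  ]
}}

```text
clock: 3.38
position: [0.4181, -0.2667, -0.0023]
ee_rot: [0.0, 0.11, 0.994, -0.0]
contact_force: [-0.7, 0.6, 5.5]
width: 0.0606
gripper_force: 27.2
```

The tips touch the bench (5.5 N up). I'll regrip 6 mm higher so they clear the lower lid's bead when placing.

Call:
{"api": "play_rows", "payload": {
  "motion": [
    [0,0,0,0,66],
    [0,0,-0.08,0,68],
    [0,0,-0.15,0,68],
    [0,0,-0.15,0,60],
    [0,0,-0.15,0,54]
  ]
}}

```text
clock: 4.0
position: [0.418, -0.2666, 0.0038]
ee_rot: [0.0, 0.11, 0.994, -0.0]
contact_force: [-0.5, 0.7, 6.2]
width: 0.0609
gripper_force: 25.7
```

Call:
{"api": "play_rows", "payload": {
  "motion": [
    [0,0,0,0,50],
    [0,0,0,0,50],
    [0,0,0,0,50],
    [0,0,-0.1,0,50],
    [0,0,-0.4,0,50]
  ]
}}

```text
clock: 4.62
position: [0.4173, -0.266, 0.0191]
ee_rot: [-0.001, 0.11, 0.994, 0.0]
contact_force: [0.8, -0.2, -1.0]
width: 0.0603
gripper_force: 27.2
```

Call:
{"api": "play_rows", "payload": {
  "motion": [
    [0,0,-0.6,0,50],
    [0,0,-1.4,0,50],
    [0,0,-2.2,0,50],
    [0,0,-2.5,0,50],
    [0,0,-2.5,0,50]
  ]
}}

```text
clock: 5.25
position: [0.4181, -0.2667, 0.1197]
ee_rot: [0.001, 0.11, 0.994, -0.0]
contact_force: [-0.3, -0.2, -0.9]
width: 0.0604
gripper_force: 27.3
```

Run:
```python
from h import *
from rig import manip
s=manip.get_state();D=manip.get_image('wrist')
print(s['clock'],s['position'].round(4),yaw(s),s['contact_force'].round(1),s['width'])
pickle.dump((s,D),open('v2.pkl','wb'))
print('to table',delta(s,[.515,.078,.16]))
cv2.imwrite('pics/w2.png',cv2.resize(D['img'][:,:,::-1],(768,576)))
```

```text
5.25 [ 0.4181 -0.2667  0.1197] 77.35903702176381 [-0.3 -0.2 -0.9] 0.06044667736274164
to table [-0.481  8.937 -1.013]
```

View pics/w2.png

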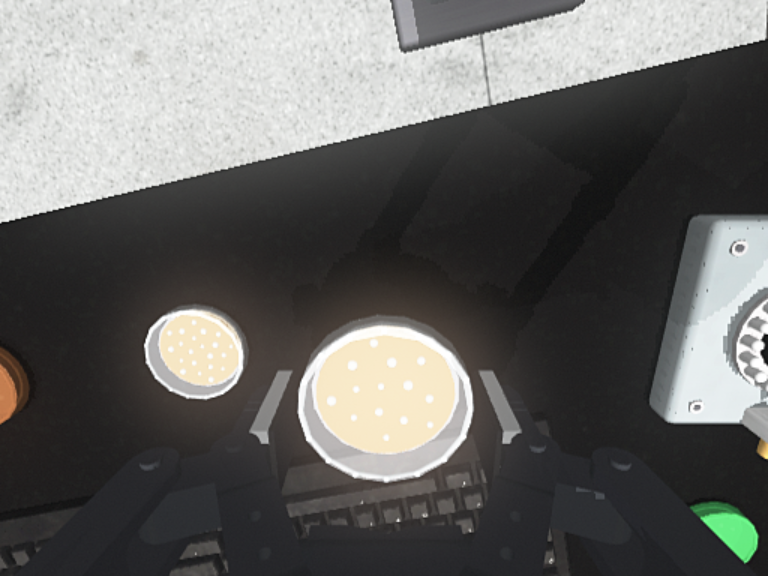

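The dish is held between the pads, lid rim centred about (386,400), with the pads at (275,400) and (497,400). I check the tip height and the held lid's centre relative to the TCP.

Run:
```python
from h import *
s,D=pickle.load(open('v2.pkl','rb'))
W=cloud(D); T=(W-s['position'])@Rt(s)
m=(abs(T[...,0])<.045)&(abs(T[...,1])<.06)&(T[...,2]>-.05)&(T[...,2]<.02)
for sg in (-1,1):
    f=m&(sg*T[...,1]>.033)&(sg*T[...,1]<.05)&(abs(T[...,0])<.02)
    print(sg,f.sum(),np.nanpercentile(T[f][:,2],[50,80,90,95,99]).round(4),np.nanpercentile(T[f][:,1],[5,50,95]).round(4))
d=m&(np.hypot(T[...,0],T[...,1])<.032)
h,e=np.histogram(T[d][:,2],bins=np.arange(-.03,.02,.002));print(list(zip(e.round(3),h)))
zt=s['position'][2]-.0038+.015
u,v=proj(D,[*s['position'][:2],zt]);print(u,v)
for t in(110,150):
  o,r,n=dish(D,u,v,zt+.001,w=72,thr=t);print(t,o,r,n,'tool offset',Rt(s)[:2,:2].T@(o-s['position'][:2]))
```

```text
-1 940 [-0.0335 -0.0209 -0.0158 -0.0127 -0.0091] [-0.0473 -0.0387 -0.0333]
1 1146 [-0.0338 -0.0204 -0.0153 -0.0123 -0.0086] [0.0335 0.0374 0.0473]
[(np.float64(-0.03), np.int64(85)), (np.float64(-0.028), np.int64(77)), (np.float64(-0.026), np.int64(75)), (np.float64(-0.024), np.int64(69)), (np.float64(-0.022), np.int64(78)), (np.float64(-0.02), np.int64(67)), (np.float64(-0.018), np.int64(61)), (np.float64(-0.016), np.int64(65)), (np.float64(-0.014), np.int64(430)), (np.float64(-0.012), np.int64(4422)), (np.float64(-0.01), np.int64(4929)), (np.float64(-0.008), np.int64(150)), (np.float64(-0.006), np.int64(162)), (np.float64(-0.004), np.int64(121)), (np.float64(-0.002), np.int64(129)), (np.float64(0.0), np.int64(28)), (np.float64(0.002), np.int64(0)), (np.float64(0.004), np.int64(0)), (np.float64(0.006), np.int64(0)), (np.float64(0.008), np.int64(0)), (np.float64(0.01), np.int64(0)), (np.float64(0.012), np.int64(0)), (np.float64(0.014), np.int64(0)), (np.float64(0.016), np.int64(0))]
254.82478777421687 270.35823019652025
110 [ 0.41796648 -0.26599391] 0.03095255258049674 46 tool offset [0.00022975 0.00062656]
150 [ 0.41864576 -0.26596285] 0.030527949656589642 42 tool offset [-0.00042627  0.00080552]
```

Call:
{"api": "play_rows", "payload": {
  "motion": [
    [-0.1,1.2,-0.6,0,50],
    [-0.2,2.6,-1.0,0,50],
    [-0.3,4.0,-1.2,0,50],
    [-0.3,5.2,-1.2,0,50],
    [-0.4,6.5,-1.2,0,50]
  ]
}}

```text
clock: 5.92
position: [0.4895, -0.0146, 0.1656]
ee_rot: [-0.001, 0.11, 0.994, -0.0]
contact_force: [0.9, -1.0, -0.2]
width: 0.0604
gripper_force: 27.5
```

Run:
```python
from h import *
from rig import manip
s=manip.get_state();D=manip.get_image('wrist')
S=manip.get_image('scene');Z=manip.get_image('side')
pickle.dump((s,D,S,Z),open('v3.pkl','wb'))
print(s['position'].round(4),s['contact_force'].round(1))
W=cloud(D); T=(W-s['position'])@Rt(s)
d=(np.hypot(T[...,0],T[...,1])<.024)&(T[...,2]>-.014)&(T[...,2]<-.007)
p=T[d];c=np.linalg.lstsq(np.c_[p[:,:2],np.ones(len(p))],p[:,2],rcond=None)[0];print('held tilt',c)
for n,I,w in (('wrist',D,60),('scene',S,18),('side',Z,22)):
  u,v=proj(I,[.515,.078,.052]);print(n,u,v)
  a=I['img'][max(0,int(v)-60):int(v)+60,max(0,int(u)-60):int(u)+60]
  W=cloud(I)
  m=(abs(W[...,2]-.051)<.003)&(np.hypot(W[...,0]-.515,W[...,1]-.078)<.04)
  print(m.sum(),np.nanmean(W[m],0))
cv2.imwrite('pics/w3.png',cv2.resize(D['img'][:,:,::-1],(768,576)))
```

```text
[ 0.4895 -0.0146  0.1656] [ 0.9 -1.  -0.2]
held tilt [-0.00091155  0.00074108 -0.00987037]
wrist 359.20546569330185 199.18644761237454
3313 [0.51337526 0.07804953 0.05011859]
scene 208.79413520582074 173.56823368181352
105 [0.51358062 0.07385039 0.05065727]
side 284.8148536830347 263.05122428636093
338 [0.51646708 0.0789266  0.05036114]
```

View pics/w3.png

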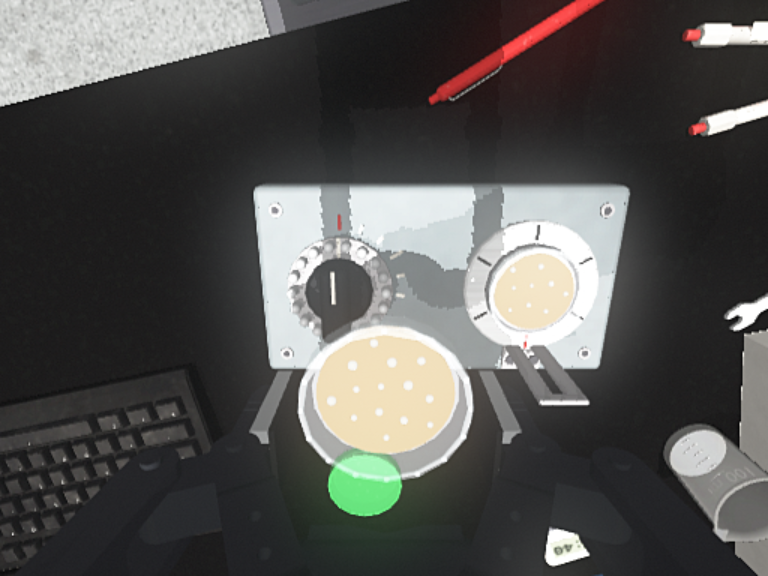

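The view shows the held dish level at (386,400), dish_a on the white turntable at (534,290), the guide at (555,380), and the dial at (340,290) with the home red mark at (339,220) and the longer marks to its right. Next I fit dish_a's centre from its lid height and the turntable disc.

```bash
cat >> h.py <<'E'
def top(D,c,z,r=.042,tol=.003):
    """lid top by depth band: hull of pixels, rays onto z, circle"""
    W=cloud(D); m=((abs(W[...,2]-z)<tol)&(np.hypot(W[...,0]-c[0],W[...,1]-c[1])<r)).astype(np.uint8)
    m=cv2.morphologyEx(m,cv2.MORPH_OPEN,np.ones((3,3)))
    k=max(cv2.findContours(m,0,1)[0],key=cv2.contourArea)
    h=cv2.convexHull(k)[:,0,:]; p=np.array([ray(D,a,b,z)[:2] for a,b in h])
    for _ in range(3):
        o,rr=circ(p); e=abs(np.hypot(*(p-o).T)-rr); p=p[e<max(.0012,2*np.median(e))]
    return o,rr,len(p)
E
python3 - <<'E'
from h import *
s,D,S,Z=pickle.load(open('v3.pkl','rb'))
print('lid wrist',top(D,(.514,.078),.052)); print('lid side',top(Z,(.516,.079),.052))
print('disc depth',top(D,(.514,.078),.0365,r=.06))
# held, same method
zt=s['position'][2]+.0112
o,r,n=top(D,s['position'][:2],zt+.001,r=.034); print('held',o,r,n,Rt(s)[:2,:2].T@(o-s['position'][:2]))
# medium centroid (amber mask), plane unknown: compare offset within lid for both
hsv=cv2.cvtColor(D['img'],cv2.COLOR_RGB2HSV); am=((hsv[...,0]>12)&(hsv[...,0]<28)&(hsv[...,1]>35)&(hsv[...,2]>150)).astype(np.uint8)
for c,zb in (((.514,.078),.036),(s['position'][:2],s['position'][2]-.0038)):
    u,v=proj(D,[*c,zb+.01]).astype(int); 
    n,l,st,ce=cv2.connectedComponentsWithStats(am); i=l[v,u]; k=max(cv2.findContours((l==i).astype(np.uint8),0,1)[0],key=cv2.contourArea)
    h=cv2.convexHull(k)[:,0,:]
    for z in (.006,.01): 
        o,r=circ(np.array([ray(D,a,b,zb+z)[:2] for a,b in h])); print('medium',zb,z,o.round(4),r.round(4), (Rt(s)[:2,:2].T@(o-s['position'][:2])).round(4))
# stage rect
W=cloud(D); m=(abs(W[...,2]-.028)<.004)&(np.hypot(W[...,0]-.5,W[...,1]-.02)<.16)
print(cv2.minAreaRect(W[m][:,:2].astype(np.float32)))
for h in (.03,.052,.106):
  w=W[(abs(W[...,2]-h)<.004)&(np.hypot(W[...,0]-.555,W[...,1]-.07)<.03)]; print(h,len(w),w.mean(0) if len(w) else 0)
E
```

```text
lid wrist (array([0.51330539, 0.07748499]), np.float64(0.030602872255622634), 34)
lid side (array([0.51729954, 0.06130412]), np.float64(0.01423963621720491), 5)
disc depth (array([0.51307807, 0.07766572]), np.float64(0.04302158983652813), 31)
held [ 0.49030818 -0.01386096] 0.03065169857372627 36 [-0.00065447  0.00089474]
medium 0.036 0.006 [0.5138 0.0782] 0.0248 [-0.0034  0.0959]
medium 0.036 0.01 [0.5122 0.0771] 0.0244 [-0.0021  0.0945]
medium 0.1618067626429198 0.006 [ 0.4914 -0.0141] 0.0251 [-0.0017  0.0009]
medium 0.1618067626429198 0.01 [ 0.489  -0.0136] 0.0243 [0.0007 0.0009]
((0.5002527236938477, 0.02007998526096344), (0.23808811604976654, 0.12786957621574402), 77.29051971435547)
0.03 536 [0.56057264 0.06264233 0.02890038]
0.052 676 [0.53701278 0.07338032 0.05039724]
0.106 142 [0.55367472 0.06904234 0.10414915]
```

Call:
{"api": "play_rows", "payload": {
  "motion": [
    [-0.06,0.2,0.4,0,50],
    [-0.06,0.4,0.8,0,50],
    [-0.06,0.6,1.26,0,50],
    [-0.06,0.6,1.26,0,50],
    [-0.06,0.6,1.26,0,50]
  ]
}}

```text
clock: 6.7
position: [0.4979, 0.0058, 0.1164]
ee_rot: [-0.0, 0.111, 0.994, -0.0]
contact_force: [-0.2, -0.3, 0.2]
width: 0.0605
gripper_force: 27.5
```

```bash
cat > chk.py <<'E'
from h import *
from rig import manip
import sys
zl=float(sys.argv[1]); off=float(sys.argv[2])  # lid top z below, tcp-to-held-lid-top
s=manip.get_state();D=manip.get_image('wrist')
print(s['clock'],s['position'].round(4),yaw(s).round(2),s['contact_force'].round(1))
a=top(D,(.513,.077),zl+.001); b=top(D,s['position'][:2],s['position'][2]+off+.001,r=.034)
R=Rt(s)[:2,:2]; print('lid',a,'held',b,'held tool',R.T@(b[0]-s['position'][:2]))
print('tool move (units)',R.T@(a[0]-b[0])/.04, 'tcp target',s['position'][:2]+a[0]-b[0])
E
python3 chk.py .051 .0112
```

```text
6.7 [0.4979 0.0058 0.1164] 77.29 [-0.2 -0.3  0.2]
lid (array([0.51319549, 0.0776689 ]), np.float64(0.030482141466927477), 41) held (array([0.49869314, 0.00653756]), np.float64(0.030626770691770933), 36) held tool [-0.00065498  0.00091994]
tool move (units) [0.0375931  1.81447729] tcp target [0.51235415 0.07691561]
```

Call:
{"api": "play_rows", "payload": {
  "motion": [
    [0.04,0.9,0,0,50],
    [0.04,1.81,0.2,0,50],
    [0.04,1.81,0.9,0,50],
    [0.04,1.81,1.3,0,50],
    [0.04,1.81,1.3,0,50]
  ]
}}

```text
clock: 7.38
position: [0.5117, 0.0773, 0.0643]
ee_rot: [-0.001, 0.11, 0.994, -0.0]
contact_force: [0.1, -0.4, -0.3]
width: 0.0601
gripper_force: 27.6
```

Call:
{"api": "play_rows", "payload": {
  "motion": [
    [0,0,0.05,0,50],
    [0,0,0.1,0,50],
    [0,0,0.15,0,50],
    [0,0,0.2,0,50],
    [0,0,0.22,0,50]
  ]
}}

```text
clock: 8.0
position: [0.5121, 0.0776, 0.0558]
ee_rot: [-0.0, 0.11, 0.994, -0.0]
contact_force: [-0.5, 0.3, -0.4]
width: 0.0602
gripper_force: 27.6
```

Call:
{"api": "play_rows", "payload": {
  "motion": [
    [0,0,0.01,0,50],
    [0,0,0.02,0,50],
    [0,0,0.03,0,50],
    [0,0,0.04,0,50],
    [0,0,0.04,0,50]
  ]
}}

```text
clock: 8.62
position: [0.5123, 0.0777, 0.0548]
ee_rot: [0.0, 0.11, 0.994, 0.0]
contact_force: [-1.8, -0.4, 5.6]
width: 0.0604
gripper_force: 28.1
```

Contact came exactly at the expected height (0.0548), so the foot is nested. Release and retreat.

Call:
{"api": "play_rows", "payload": {
  "motion": [
    [0,0,0,0,63],
    [0,0,0,0,67],
    [0,0,0,0,74],
    [0,0,0,0,82],
    [0,0,-0.1,0,85]
  ]
}}

```text
clock: 9.25
position: [0.5119, 0.0776, 0.0581]
ee_rot: [-0.0, 0.11, 0.994, -0.0]
contact_force: [0.4, -0.1, 0.4]
width: 0.085
gripper_force: 0.0
```

Call:
{"api": "play_rows", "payload": {
  "motion": [
    [0,0,-0.5,0,85],
    [0,0,-1.5,0,85],
    [0,-1.2,-2.0,0,85],
    [0,-2.2,-2.0,0,85],
    [0,-2.2,-2.0,0,85]
  ]
}}

```text
clock: 9.88
position: [0.4926, -0.0102, 0.139]
ee_rot: [0.001, 0.112, 0.994, -0.0]
contact_force: [1.1, 0.9, 0.7]
width: 0.0849
gripper_force: 0.0
```

Run:
```python
from h import *
from rig import manip
s=manip.get_state();D=manip.get_image('wrist')
pickle.dump((s,D),open('v4.pkl','wb'))
print(s['clock'],s['position'].round(4),yaw(s))
o,r,n=top(D,(.513,.077),.067);print(o,r,n)
W=cloud(D);p=W[(np.hypot(W[...,0]-o[0],W[...,1]-o[1])<.024)&(abs(W[...,2]-.066)<.008)]
print('plane',np.linalg.lstsq(np.c_[p[:,:2]-o,np.ones(len(p))],p[:,2],rcond=None)[0])
print('to dish2',delta(s,[.4305,-.3905,.10]))
```

```text
9.875 [ 0.4926 -0.0102  0.139 ] 77.16549725833751
[0.51345434 0.07745498] 0.030593194324990188 35
plane [ 1.34216983e-04 -3.55403901e-05  6.48191138e-02]
to dish2 [-0.597 -9.616  0.98 ]
```

The second dish sits level and centred. Now to the third dish.

Call:
{"api": "play_rows", "payload": {
  "motion": [
    [-0.1,-1.5,0,0,85],
    [-0.2,-3,0,0,85],
    [-0.4,-4.5,0,0,85],
    [-0.5,-6,0,0,85],
    [-0.6,-7.5,0.2,0,85]
  ]
}}

```text
clock: 10.55
position: [0.4516, -0.3074, 0.1306]
ee_rot: [0.001, 0.11, 0.994, -0.0]
contact_force: [0.7, -0.6, 0.6]
width: 0.0848
gripper_force: 0.0
```

Call:
{"api": "play_rows", "payload": {
  "motion": [
    [0,-1,0.4,0,85],
    [0,-2.1,0.8,0,85],
    [0,-2.1,1.2,0,85],
    [0,-2.1,1.5,0,85],
    [0,-2.1,1.5,0,85]
  ]
}}

```text
clock: 11.18
position: [0.4323, -0.3858, 0.0691]
ee_rot: [-0.001, 0.109, 0.994, 0.001]
contact_force: [0.6, 0.5, -0.3]
width: 0.0852
gripper_force: 0.0
```

Run:
```python
from h import *
from rig import manip
s=manip.get_state();D=manip.get_image('wrist')
print(s['clock'],s['position'].round(4),yaw(s),s['contact_force'].round(1))
u,v=proj(D,[.4305,-.3905,.015]);print(u,v)
print(dish(D,u,v,.016,w=60)); o,r,n=top(D,(.4305,-.3905),.016); print(o,r,n)
print(delta(s,[*o,.03]))
```

```text
11.175 [ 0.4323 -0.3858  0.0691] 77.4490939080088 [ 0.6  0.5 -0.3]
248.3675734903299 219.19814961016007
(array([ 0.4301569 , -0.39126544]), np.float64(0.03068138657577852), 33)
[ 0.43043702 -0.39133123] 0.03050978104540859 34
[ 0.012 -0.146  0.978]
```

Call:
{"api": "play_rows", "payload": {
  "motion": [
    [0.03,-0.165,0.6,0,85],
    [0.03,-0.165,1.1,0,85],
    [0.03,-0.165,1.5,0,85],
    [0.03,-0.165,1.75,0,85],
    [0.03,-0.165,1.75,0,72]
  ]
}}

```text
clock: 11.85
position: [0.4297, -0.3939, -0.0001]
ee_rot: [-0.0, 0.11, 0.994, 0.0]
contact_force: [0.4, -0.9, 0.1]
width: 0.0722
gripper_force: 0.0
```

Call:
{"api": "play_rows", "payload": {
  "motion": [
    [0,0,0,0,63],
    [0,0,0,0,56],
    [0,0,0,0,50],
    [0,0,0,0,50],
    [0,0,0,0,50]
  ]
}}

```text
clock: 12.48
position: [0.4302, -0.3947, 0.0012]
ee_rot: [0.001, 0.11, 0.994, -0.0]
contact_force: [0.2, 1.1, 6.0]
width: 0.0607
gripper_force: 27.4
```

Call:
{"api": "play_rows", "payload": {
  "motion": [
    [0,0,-0.1,0,50],
    [0,0,-0.5,0,50],
    [0,0,-1.4,0,50],
    [0,0,-2.6,0,50],
    [0,0,-4.0,0,50]
  ]
}}

```text
clock: 13.1
position: [0.4292, -0.394, 0.162]
ee_rot: [-0.0, 0.11, 0.994, 0.0]
contact_force: [-0.0, -1.6, -0.2]
width: 0.0608
gripper_force: 27.4
```

Run:
```python
from h import *
from rig import manip
s=manip.get_state();D=manip.get_image('wrist')
print(s['clock'],s['position'].round(4),s['width'],yaw(s))
W=cloud(D); T=(W-s['position'])@Rt(s)
d=(np.hypot(T[...,0],T[...,1])<.024)&(abs(T[...,2]+.014)<.01)
p=T[d];print('plane',np.linalg.lstsq(np.c_[p[:,:2],np.ones(len(p))],p[:,2],rcond=None)[0])
print('to',delta(s,[.4979,.0058,.14]))
```

```text
13.1 [ 0.4292 -0.394   0.162 ] 0.06077059727385408 77.35254185775908
plane [-0.00167487 -0.00077424 -0.01250473]
to [ 0.513 10.128  0.554]
```

Call:
{"api": "play_rows", "payload": {
  "motion": [
    [0.1,1.5,0,0,50],
    [0.2,3,0,0,50],
    [0.3,4.5,0,0,50],
    [0.4,6,0,0,50],
    [0.5,7.5,0.2,0,50]
  ]
}}

```text
clock: 13.78
position: [0.4767, -0.0958, 0.1536]
ee_rot: [0.002, 0.11, 0.994, -0.0]
contact_force: [1.0, -0.0, -1.4]
width: 0.0606
gripper_force: 27.5
```

Call:
{"api": "play_rows", "payload": {
  "motion": [
    [0,1.3,0,0,50],
    [0,2.5,0.3,0,50],
    [0,2.6,0.7,0,50],
    [0,2.6,0.7,0,50],
    [0,2.6,0.7,0,50]
  ]
}}

```text
clock: 14.4
position: [0.499, 0.0037, 0.1251]
ee_rot: [0.001, 0.11, 0.994, -0.0]
contact_force: [0.7, -0.1, 0.1]
width: 0.0603
gripper_force: 27.5
```

```bash
python3 chk.py .066 .0138
```

```text
14.4 [0.499  0.0037 0.1251] 77.33 [ 0.7 -0.1  0.1]
lid (array([0.51344628, 0.07753199]), np.float64(0.030612987158148038), 37) held (array([0.49849143, 0.00468989]), np.float64(0.030564993856778862), 34) held tool [0.00068785 0.00086255]
tool move (units) [0.03467616 1.85871157] tcp target [0.51392819 0.07653957]
```

Call:
{"api": "play_rows", "payload": {
  "motion": [
    [0.035,0.9,0,0,50],
    [0.035,1.86,0.1,0,50],
    [0.035,1.86,0.7,0,50],
    [0.035,1.86,1.2,0,50],
    [0.035,1.86,1.2,0,50]
  ]
}}

```text
clock: 15.08
position: [0.5128, 0.0764, 0.0757]
ee_rot: [-0.001, 0.111, 0.994, -0.0]
contact_force: [0.2, -0.2, -1.2]
width: 0.0605
gripper_force: 27.6
```

Call:
{"api": "play_rows", "payload": {
  "motion": [
    [0,0,0.05,0,50],
    [0,0,0.1,0,50],
    [0,0,0.15,0,50],
    [0,0,0.2,0,50],
    [0,0,0.22,0,50]
  ]
}}

```text
clock: 15.7
position: [0.5135, 0.0772, 0.0674]
ee_rot: [0.0, 0.11, 0.994, -0.0]
contact_force: [0.4, -0.4, -0.4]
width: 0.0608
gripper_force: 27.6
```

Call:
{"api": "play_rows", "payload": {
  "motion": [
    [0,0,0.01,0,50],
    [0,0,0.02,0,50],
    [0,0,0.03,0,50],
    [0,0,0.04,0,50],
    [0,0,0.04,0,50]
  ]
}}

```text
clock: 16.32
position: [0.5135, 0.0772, 0.0672]
ee_rot: [0.0, 0.11, 0.994, -0.0]
contact_force: [-3.1, 0.1, 9.3]
width: 0.0605
gripper_force: 28.5
```

Contact again at the expected height. Release and go back over the dial.

Call:
{"api": "play_rows", "payload": {
  "motion": [
    [0,0,-0.02,0,63],
    [0,0,-0.02,0,67],
    [0,0,-0.02,0,74],
    [0,0,-0.02,0,82],
    [0,0,-0.12,0,85]
  ]
}}

```text
clock: 16.95
position: [0.5132, 0.0771, 0.0705]
ee_rot: [-0.0, 0.11, 0.994, -0.0]
contact_force: [-0.6, -0.2, -1.1]
width: 0.0851
gripper_force: 0.0
```

Call:
{"api": "play_rows", "payload": {
  "motion": [
    [0,0,-0.5,0,85],
    [0,0,-1.5,0,85],
    [0,-1.2,-2.0,0,85],
    [0,-2.5,-2.0,0,70],
    [0,-2.5,-2.0,0,50]
  ]
}}

```text
clock: 17.58
position: [0.4912, -0.0231, 0.1513]
ee_rot: [0.0, 0.112, 0.994, -0.001]
contact_force: [0.3, 0.4, -0.5]
width: 0.053
gripper_force: 0.0
```

Run:
```python
from h import *
from rig import manip
s=manip.get_state();D=manip.get_image('wrist')
pickle.dump((s,D),open('v5.pkl','wb'))
print(s['clock'],s['position'].round(4),yaw(s))
o,r,n=top(D,(.513,.077),.082);print(o,r,n)
W=cloud(D);p=W[(np.hypot(W[...,0]-o[0],W[...,1]-o[1])<.024)&(abs(W[...,2]-.081)<.008)]
print('plane',np.linalg.lstsq(np.c_[p[:,:2]-o,np.ones(len(p))],p[:,2],rcond=None)[0])
m=(abs(W[...,2]-.0725)<.005)&(np.hypot(W[...,0]-.487,W[...,1]+.046)<.04)
print('bar',m.sum(),cv2.minAreaRect(W[m][:,:2].astype(np.float32)),W[m].mean(0))
d=Rt(s)[:2,1]; c=o-.125*d; print('dial from table',c)
cv2.imwrite('pics/w5.png',cv2.resize(D['img'][:,:,::-1],(768,576)))
```

```text
17.575 [ 0.4912 -0.0231  0.1513] 77.11486085954137
[0.51340621 0.07720184] 0.030649327415258776 33
plane [-1.43365474e-03  2.47768109e-05  7.98395320e-02]
bar 1017 ((0.4857487082481384, -0.043127961456775665), (0.01610545441508293, 0.04491667076945305), 77.69853210449219) [ 0.48477464 -0.04262968  0.07175766]
dial from table [ 0.48553156 -0.04465049]
```

View pics/w5.png

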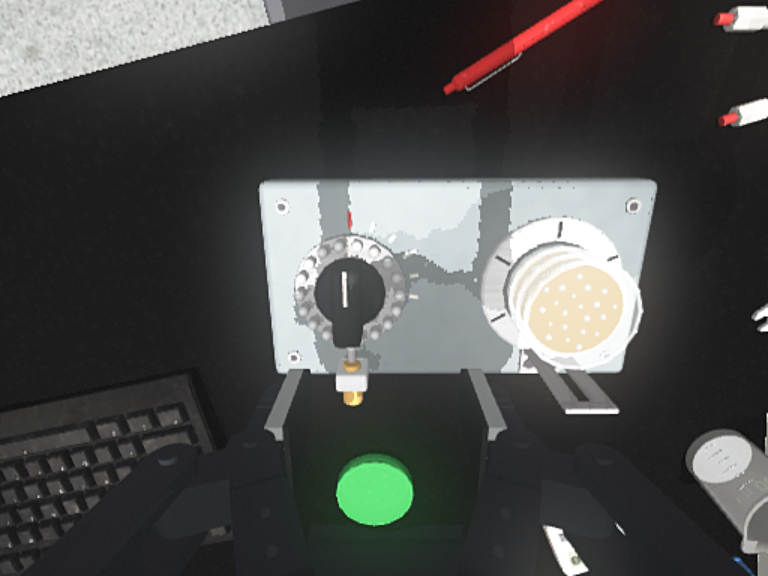

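The pile is square: all three lid centres agree within 0.3 mm and the top is level. The dial bar sits at home at (348,300), pointing along the stage's x. Go down on the dial and grip it.

Call:
{"api": "play_rows", "payload": {
  "motion": [
    [0.02,-0.55,0.5,-0.03,45],
    [0.02,-0.55,1.3,-0.03,45],
    [0.02,-0.55,1.9,-0.03,45],
    [0.02,-0.55,2.3,-0.03,45],
    [0.02,-0.55,2.48,-0.03,45]
  ]
}}

```text
clock: 18.25
position: [0.4857, -0.0404, 0.0505]
ee_rot: [-0.001, 0.107, 0.994, 0.0]
contact_force: [0.3, 0.1, -0.5]
width: 0.0445
gripper_force: 0.0
```

Call:
{"api": "play_rows", "payload": {
  "motion": [
    [0,0,0,0,35],
    [0,0,0,0,25],
    [0,0,0,0,18],
    [0,0,0,0,10],
    [0,0,0,0,10]
  ],
  "newtons": 60
}}

```text
clock: 18.88
position: [0.4862, -0.044, 0.0526]
ee_rot: [0.001, 0.107, 0.994, -0.002]
contact_force: [-2.1, -7.6, 2.9]
width: 0.015
gripper_force: 59.5
```

Call:
{"api": "play_rows", "payload": {
  "motion": [
    [0,0,0,0,8],
    [0,0,0,0,8],
    [0,0,0,0,8],
    [0,0,0,0,8]
  ]
}}

```text
clock: 19.38
position: [0.4862, -0.044, 0.0526]
ee_rot: [0.001, 0.107, 0.994, -0.002]
contact_force: [-1.5, -8.5, 2.4]
width: 0.0148
gripper_force: 59.5
```

The dial pushes the tool 8.5 N towards -y, so I'm about 3 mm off in that direction. Shift to relieve it.

Call:
{"api": "play_rows", "payload": {
  "motion": [
    [0,-0.04,0,0,8],
    [0,-0.08,0,0,8],
    [0,-0.08,0,0,8]
  ]
}}

```text
clock: 19.75
position: [0.4862, -0.0442, 0.0525]
ee_rot: [0.001, 0.108, 0.994, 0.001]
contact_force: [-0.1, 2.0, 6.7]
width: 0.0145
gripper_force: 60.0
```

Run:
```python
from h import *
from rig import manip
s=manip.get_state();print(s['clock'],s['position'].round(4),yaw(s),s['contact_force'].round(1),s['moment'].round(2),s['qpos'].round(2),s['qd'].round(3))
```

```text
19.75 [ 0.4862 -0.0442  0.0525] 77.59325156440777 [-0.1  2.   6.7] [ 0.34  0.09 -0.05] [-0.23  0.32  1.95  0.    0.87 -1.59] [ 0.001  0.001 -0.001 -0.003 -0.002  0.002]
```

Call:
{"api": "play_rows", "payload": {
  "motion": [
    [0,0,0,0.3,8],
    [0,0,0,0.7,8],
    [0,0,0,1.1,8],
    [0,0,0,1.5,8],
    [0,0,0,1.9,8]
  ],
  "newtons": 90
}}

```text
clock: 20.38
position: [0.4863, -0.0439, 0.0526]
ee_rot: [0.001, 0.271, 0.962, 0.001]
contact_force: [-0.2, 2.2, 8.0]
width: 0.0141
gripper_force: 90.0
```

Call:
{"api": "play_rows", "payload": {
  "motion": [
    [0,0,0,0.4,8],
    [0,0,0,0.8,8],
    [0,0,0,1.2,8],
    [0,0,0,1.6,8],
    [0,0,0,2.0,8]
  ]
}}

```text
clock: 21.0
position: [0.4865, -0.0437, 0.0526]
ee_rot: [0.001, 0.435, 0.901, 0.001]
contact_force: [0.3, 3.6, 6.8]
width: 0.0141
gripper_force: 90.0
```

Run:
```python
from h import *
from rig import manip
s=manip.get_state();print(s['clock'],s['position'].round(4),yaw(s),s['contact_force'].round(1),s['moment'].round(2),s['width'])
```

```text
21.0 [ 0.4865 -0.0437  0.0526] 38.48675905493318 [0.3 3.6 6.8] [ 0.58 -0.02  0.06] 0.014131184025498315
```

Call:
{"api": "play_rows", "payload": {
  "motion": [
    [0,0,0,0.5,8],
    [0,0,0,1.0,8],
    [0,0,0,1.5,8],
    [0,0,0,1.9,8],
    [0,0,0,2.1,8]
  ]
}}

```text
clock: 21.62
position: [0.4868, -0.0435, 0.0526]
ee_rot: [0.001, 0.591, 0.807, 0.002]
contact_force: [0.8, 5.1, 5.9]
width: 0.014
gripper_force: 90.0
```

Call:
{"api": "play_rows", "payload": {
  "motion": [
    [0,0,0,0,8],
    [0,0,0,0,8],
    [0,0,0,0,8],
    [0,0,0,0,8]
  ]
}}

```text
clock: 22.12
position: [0.4868, -0.0435, 0.0526]
ee_rot: [0.001, 0.59, 0.807, 0.002]
contact_force: [0.2, 4.3, 6.1]
width: 0.0139
gripper_force: 90.1
```

Run:
```python
from h import *
from rig import manip
s=manip.get_state();D=manip.get_image('wrist');S=manip.get_image('scene');Z=manip.get_image('side')
print(s['clock'],s['position'].round(4),yaw(s),s['contact_force'].round(1),s['moment'].round(2),s['width'],s['qd'].round(3))
pickle.dump((s,D,S,Z),open('v6.pkl','wb'))
for I in (D,S,Z):
    print(proj(I,[.513,.077,.082]))
    W=cloud(I);p=W[(np.hypot(W[...,0]-.513,W[...,1]-.077)<.032)&(abs(W[...,2]-.081)<.006)];print(len(p),p.mean(0) if len(p) else '')
up=lambda a:cv2.resize(a[:,:,::-1],(400,300))
w=cv2.resize(D['img'],(400,300)); u,v=proj(Z,[.5,.02,.05]).astype(int);z=cv2.resize(Z['img'][v-48:v+48,u-64:u+64],(400,300),interpolation=2)
cv2.imwrite('pics/end.png',np.vstack([w,z])[:,:,::-1])
```

```text
22.125 [ 0.4868 -0.0435  0.0526] 17.61529687103318 [0.2 4.3 6.1] [ 0.6 -0.1  0.1] 0.013898428280602502 [-0.001 -0.    -0.001  0.001  0.001  0.001]
[438.40705442  28.3497146 ]
17082 [0.51411545 0.06950226 0.07990549]
[208.01476832 167.69451433]
42 [0.49778152 0.08273077 0.07991888]
[286.17069385 256.83329077]
378 [0.5149765  0.07860183 0.08018992]
```

View pics/end.png

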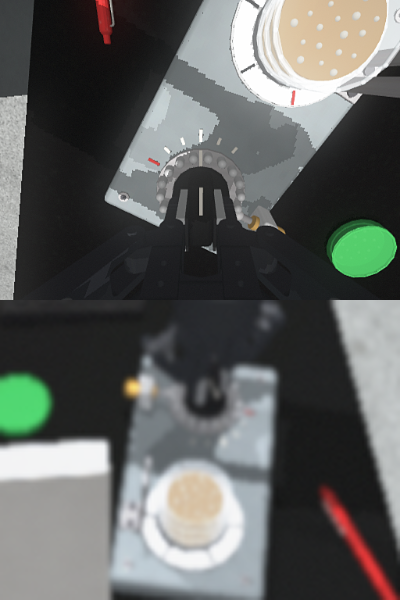

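The wrist view shows the dial's white line at (200,200), pointing straight at the longer third mark at (200,134), third past the red home mark at (153,161). The pile stands square in the side view at (195,505). The measured turn is 60.0°, held still. Handing in.

```bash
python3 -c "
from rig import manip
print(manip.sign_off())"
```

```text
the job is handed in; nothing more can be done
None
```

I stacked both loose dishes squarely on dish_a and turned the dial 60.0° clockwise to the third stop, where the arm still grips it and holds it still; the job was handed in at about 22 s, with no verdict returned.

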